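# Register an embossing die on its hidden pin and hold it pressed

### The job

Pull the jig's yellow front guard down all the way, then slide the red-handled embossing die in under the blue bridge, square with the jig, until the hole in its underside drops over the locating pin and it lies flat on the cork bed. Push the guard back up shut, and only then press the die down so that the sprung bed sinks all the way; finish while still holding it pressed down. Leave the green-handled die and everything else on the bench where it is.

Things in the scene. Friction and masses are not known exactly. Their poses are not given: they have to be found in the camera images.
- die_red: embossing die to use: brass plate 110 (x) x 80 (y) x 16 mm (z) with a red bar handle on top, centred, 56 long (x), 24 wide (y), from z = 16 to 50 mm; about 0.4 kg. Origin: centre of the underside and of the mouth of its blind round hole, 12 mm diameter, 13 mm deep, unseen from above. z up; symmetric: either x end may lead. Grip across the handle (y)
- die_green: the other die, same in all but its green handle; not to be used, leave it (a nudge under 30 mm is allowed, as for all bystanders)
- jig: jig fixed to the bench, at some yaw. Origin: on the bench, straight below the pin. x runs from the guard (-x, nearer the robot) to the bridge. Grey base x -85 to +65, y +-61, 18 mm high; on it a sprung cork bed x -65 to +57, y +-46, top at z = 30 mm. The die, seated, has its centre at the jig's x = y = 0 and its long side along x
- pin_tip (a point): centre of the top of the jig's steel locating pin, 37 mm above the bench, straight above the jig's origin. The pin is fixed, 10 mm in diameter, the last 2.5 mm tapering to 5 mm; it stands 7 mm above the raised bed
- bridge (a point): centre of the underside of the blue bridge bar, 57 mm above the bench, 47 mm along jig x. Bar 20 mm wide (jig x 37 to 57), top at 65 mm; inner faces of its posts at y +-49. The seated die reaches 18 mm under it, so it cannot be lowered straight onto the pin: slide it in with its underside 37 to 41 mm above the bench, then it drops 7 mm onto the bed
- bed_top (a point): point on the top of the sprung cork bed at the pin's axis: 30 mm above the bench with the bed up, 25 mm with it fully down; axes as the jig's
- guard (a joint): yellow bottom-hinged front guard of the jig, angle in rad: 0 = upright, shut; 0.9 = fully down, leaning out to -x of the jig. Starts shut or a little ajar. Plate 110 (jig y) x 6 mm, reaching 63 mm up from its hinge line, which lies along jig y at x = -92, 18 mm above the bench. Stiff hinge, stays where left; 1 to 3 N at its edge moves it. Shut, it stands in the way of the die
- guard_edge (a point): middle of the rounded black top edge (10 mm diameter) of the yellow guard, 58 mm from its hinge line: 76 mm above the bench when shut, 54 mm when fully down (then at jig x = -137). A closed gripper pointing down can push it open from inside, over the bed, and shut from outside; the fingertips must rise with the edge as it swings up, or they jam
- bed (a joint): sinking of the sprung cork bed in m: 0 = up, 0.005 = fully down on its stop. The die's weight alone does not sink it; it takes a further 4 N or so to start and about 11 N at the stop. The pin does not sink with it
- dye_a: amber dye bottle with blue cap, 38 mm diameter, 75 mm high; origin at the centre of its base; bystander
- dye_b: second amber dye bottle, same; bystander
- jar: jar with brass lid, 60 mm diameter, 55 mm high; origin at the centre of its base; bystander
- bowl: dark wooden bowl, 90 mm diameter, 45 mm high; origin at the centre of its base; bystander
- mallet: hammer lying on the bench, along its x axis; bystander
- brush: brush lying on the bench, along its x axis; bystander
There are look-alikes about, which are no part of the job. Leave any purple look-alike of the die_red alone.

How it is judged (in metres and radians):
On the way, in this order (a step that is already met when the one before it is completed fails the run):
1. the guard has been pulled down (value of joint guard above 0.75 rad), for 0.1 s.
2. the red-handled die has been slid in under the bridge and has dropped over the pin onto the bed (horizontal distance between die_red and pin_tip below 0.003 m and z of die_red in the frame of bed_top below 0.002 m and angle between the x axis of die_red and the x axis of jig, either way round below 0.12 rad), for 0.1 s.
3. the guard has been pushed back up with the die on the pin and the bed not yet pressed (all of step 2 and value of joint guard below 0.15 rad and value of joint bed below 0.002 m), for 0.1 s.
At the end, for the whole second after the job is handed in: The red-handled die is on the pin (within 3 mm), flat on the bed (2 mm, 0.05 rad), square with the jig within 0.12 rad, at rest; the guard is shut (under 0.15 rad); the robot, pressing the die with over 2 N, keeps the bed sunk over 3.5 of its 5 mm through the last second (all of step 2 and angle between die_red's own z axis and vertical below 0.05 rad and value of joint bed above 0.0035 m and value of joint guard below 0.15 rad and linear speed of die_red below 0.02 m/s and contact force between any of the fingers, the arm and die_red above 2 N); the arm keeps its last pose, push and grip.
It fails at once if the green-handled die is moved by more than 30 mm (distance of die_green from where it was at the start of the episode above 0.03 m).
It fails at once if a bystander (dye bottle, jar, bowl, mallet, brush) is moved by more than 30 mm (distance of any of dye_a, dye_b, jar, bowl, mallet, brush from where it was at the start of the episode above 0.03 m).
It also fails if it takes over 72 s, if anything falls off the work surface, if the arm or the gripper's body presses on something with over 40 N, if the wrist force passes 120 N, or if a joint passes its speed limit or range.

### The arm

A 7-joint arm with a two-finger parallel gripper is mounted at the origin on the work surface. World frame = base frame: x ahead of the robot, y to its left, z up, the work surface at z = 0. Lengths are in mm, angles in rad, forces in N, time in s.
With the tool pointing down it reaches from about 400 to 900 mm from the base axis. Payload 5.5 kg.
Tool frame: the origin (TCP) lies between the finger pads; the fingertips stand 19 mm ahead of it and the grasp point (between the pads) is the TCP (ctrl.tips_ahead is the distance from the TCP to the fingertips, in mm); z points along the fingers, y is the direction in which the jaws open and shut (so a half turn about z gives the same grasp; the last joint's range is limited). The gripper opens to 85 mm and grips with 20 to 120 N. Pads are 22 mm wide; open, the fingers measure 114 mm over their backs; the gripper's body (76 mm by 85 mm) begins 54 mm behind the grasp point. The pads swing forward as they close: fully open they stand 13 mm farther back than shut.
Start: joints at [-1.082, 0.501, -0.427, 1.55, 0.221, 1.138, -0.21], TCP at [145.488, 633.508, 250.31] pointing down, gripper open.
Joint ranges: [-2.88, 2.88], [-0.31, 2.03], [-1.54, 1.56], [0.2, 2.42], [-1.41, 4.55], [0.19, 2.02], [-2.57, 2.57]. Speed limits (rad/s): [2.57, 2.57, 3.14, 3.14, 3.14, 3.14, 3.14].

### API

Orientations are given as a unit quaternion [x, y, z, w].
In Python, from bench import ctrl gives the robot as it stands.
- The arm moves only by the shell command python3 -m pendant 'ROWS' [OPENING] [FORCE]. ROWS is JSON, a list that holds one entry, the list of rows, each a list of 6 numbers: the shift along the tool's x, y, z in mm, then the turn, a rotation vector about the tool's x, y, z in rad. A call has exactly 10 rows; each row is the pose to reach, as a shift and turn from the pose measured when the call began, along the tool's axes at that moment; what a row does not reach only later rows make up. A row lasts 1/10 s, in which the tool goes at most 50 mm and 8.59 degrees, less where a joint would pass 70% of its speed; a pose out of reach is approached as far as the arm can. A call with a gripper value outside its range is refused whole. OPENING is the gripper's target within -1 to 1 (fully open at 1, half-way at 0, shut at -1), set as the call begins (- or left out, the last holds). The fingers move at their own pace and stop on an object; FORCE is the grip in N (left out, the last holds). Time passes only in rows, so rows that repeat a pose let the fingers close, or fill a call up. It gives the time, the measured TCP pose, the force and the opening at its end, in the units of the state.
- ctrl.get_state(): the state, without advancing time (a new reading comes with each control period).
- ctrl.camera(name): name is "side" or "top"; returns a dict with "frame" (480x640x3 uint8, red, green, blue), "K" (3x3 intrinsics, pixels), "k1" (the pictures are not rectified: a ray, as slopes to the right and down, at radius r is drawn at 1 + k1 r^2 times it, then the intrinsics apply), "rvec" (rotation vector, rad) and "tvec" (3), from world to camera coordinates, as OpenCV has them. Camera axes: x right, y down, z forward; pixel columns grow to the right and rows downward; lengths in mm; the calibration is good to about 2 mm. A picture is of the moment at which its call begins. There is no depth.
- ctrl.job_done(): hands the job in, once; it reports no verdict.
The state is a dict: "time": time; "joint_pos": joint angles; "joint_vel": joint speeds; "joint_torque": joint torques, N m; "ee_pos": TCP position; "tcp_rot": TCP orientation; "wrist_force": force on the tool from outside, world axes, zero at the start; "wrist_torque": the same for the moment, N m; "opening": finger opening in mm.
Only numpy, scipy, OpenCV 4.12 (cv2) and the standard library are available. Lean on these libraries where they do the work, as an engineer would, in place of code of your own. Each camera call takes 0.05 s, during which the arm holds its last target. There are 200 camera calls.

## Working session

There is one attempt and no reset: what is moved stays moved. The work goes in short steps, Python scripts to look and compute and a shell command to move; the robot and the scene stay as the last step left them, time stands still between calls to the robot, and variables do not carry over. Pictures are saved under pics/ and viewed, about 8 in all and at most 12, crops included, and the job is handed in when it is done.

```bash
ls; mkdir -p pics; python3 - <<'E'
from bench import ctrl
import cv2
s=ctrl.get_state(); print({k:s[k] for k in('time','ee_pos','tcp_rot','opening','wrist_force')}, ctrl.tips_ahead)
for n in('top','side'):
    c=ctrl.camera(n); cv2.imwrite(f'pics/{n}0.png',c['frame'][:,:,::-1]); print(n,c['K'],c['k1'],c['rvec'],c['tvec'])
E
```

```text
pics
{'time': 0.0, 'ee_pos': array([145.42757052, 632.84415867, 249.24940667]), 'tcp_rot': array([ 1.12639194e-01,  9.93635469e-01, -9.71250814e-04, -1.51468159e-04]), 'opening': 85.46087420835974, 'wrist_force': array([ 0.51728952,  0.05647902, -0.04834495])} 19.0
top [[456.88485544   0.         320.87409837]
 [  0.         456.88485544 239.62752159]
 [  0.           0.           1.        ]] -0.05415525099100936 [ 2.15167858 -2.14829326  0.15022024] [ -13.4877245   575.10126427 1000.78068104]
side [[443.02228674   0.         324.66412819]
 [  0.         443.02228674 235.87741762]
 [  0.           0.           1.        ]] -0.07930180438686356 [ 0.0964173  -2.66776555  1.58782219] [ 565.92850324   94.70326862 1008.59541805]
```

View pics/top0.png

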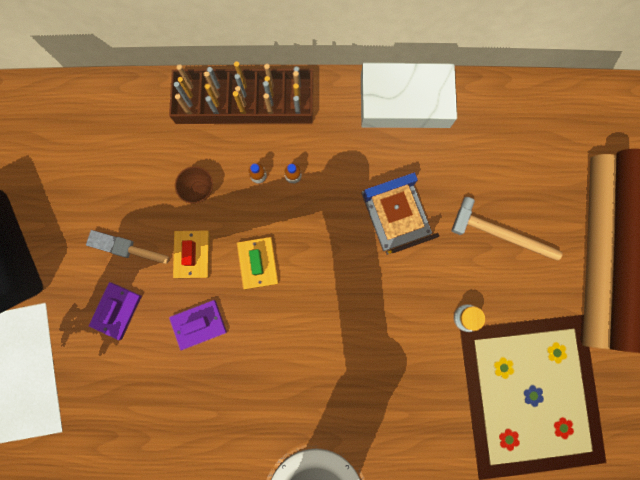

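View pics/side0.png

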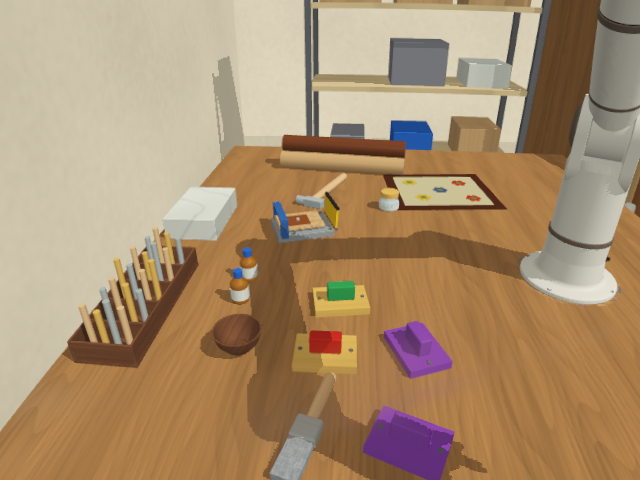

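The top view shows the red die at (190,253), the green die at (257,262), the jig at (400,212) with the bridge on its upper-left side and the guard at lower right (415,243), and purple look-alikes below. In the side view the red die is at (325,350) and the jig at (305,222). Next I'll make an enlarged composite.

```bash
cat > h.py <<'E'
import numpy as np, cv2
from bench import ctrl
from scipy.spatial.transform import Rotation as R
def cam(n): return ctrl.camera(n)
def D(c): return np.array([c['k1'],0,0,0,0.])
def proj(c,P): return cv2.projectPoints(np.float64(P).reshape(-1,3),c['rvec'],c['tvec'],c['K'],D(c))[0].reshape(-1,2)
def ray(c,px):
    u=cv2.undistortPoints(np.float64(px).reshape(-1,1,2),c['K'],D(c)).reshape(-1,2)
    Rm=cv2.Rodrigues(c['rvec'])[0]; o=-Rm.T@np.ravel(c['tvec'])
    d=np.c_[u,np.ones(len(u))]@Rm; return o,d
def onz(c,px,z):
    o,d=ray(c,px); return o+d*((z-o[2])/d[:,2])[:,None]
def tri(cs,pxs):
    A=np.zeros((3,3));b=np.zeros(3)
    for c,p in zip(cs,pxs):
        o,d=ray(c,p); d=d[0]/np.linalg.norm(d[0]); M=np.eye(3)-np.outer(d,d); A+=M;b+=M@o
    return np.linalg.solve(A,b)
def crop(f,x,y,w,h,W=400,H=300): return cv2.resize(f[y:y+h,x:x+w],(W,H),interpolation=cv2.INTER_CUBIC)[:,:,::-1]
E
python3 - <<'E'
from h import *
t=cam('top')['frame'];s=cam('side')['frame']
a=np.hstack([crop(t,345,160,120,90),crop(t,165,215,120,90)]);b=np.hstack([crop(s,255,175,100,75),crop(s,280,270,120,120*3//4+15,400,350)[:300]])
cv2.imwrite('pics/c1.png',np.vstack([a,b]))
hsv=lambda f:cv2.cvtColor(f,cv2.COLOR_RGB2HSV)
for n,f,box in(('top',t,(165,215,120,90)),('side',s,(280,270,120,105))):
    x,y,w,h=box
    H=hsv(f)[y:y+h,x:x+w]
    for col,lo,hi in(('red',(0,200,90),(5,255,255)),('green',(50,150,60),(80,255,255)),('yel',(18,120,110),(28,255,255))):
        m=cv2.inRange(H,np.array(lo),np.array(hi)); k,l,st,ce=cv2.connectedComponentsWithStats(m)
        for i in range(1,k):
            if st[i,4]>60:
                pts=np.argwhere(l==i)[:,::-1].astype(np.float32)+[x,y]
                print(n,col,st[i,4],ce[i]+[x,y],cv2.minAreaRect(np.float32(pts)))
E
```

```text
top red 271 [187.76383764 252.80442804] ((188.0, 252.5), (23.0, 12.0), 90.0)
top green 237 [255.37552743 261.65400844] ((255.38998413085938, 261.72998046875), (24.183053970336914, 9.899495124816895), 81.8698959350586)
top yel 1236 [191.41990291 254.55501618] ((190.5, 254.0), (46.0, 35.0), 90.0)
top yel 1372 [257.24854227 262.97011662] ((256.95977783203125, 262.72650146484375), (47.98392105102539, 35.20954895019531), 81.63410949707031)
side red 661 [325.03630862 341.58245083] ((325.5, 341.5), (31.0, 21.0), 0.0)
side green 457 [340.75273523 290.57111597] ((340.9215087890625, 290.58770751953125), (17.47305679321289, 26.51466941833496), 86.8201675415039)
side yel 1223 [340.38838921 303.48814391] ((341.1090393066406, 299.4080505371094), (32.4898567199707, 56.821598052978516), 86.72950744628906)
side yel 1764 [324.96995465 356.95861678] ((324.4739685058594, 353.2027587890625), (64.40029907226562, 38.640174865722656), 2.12109637260437)
```

View pics/c1.png

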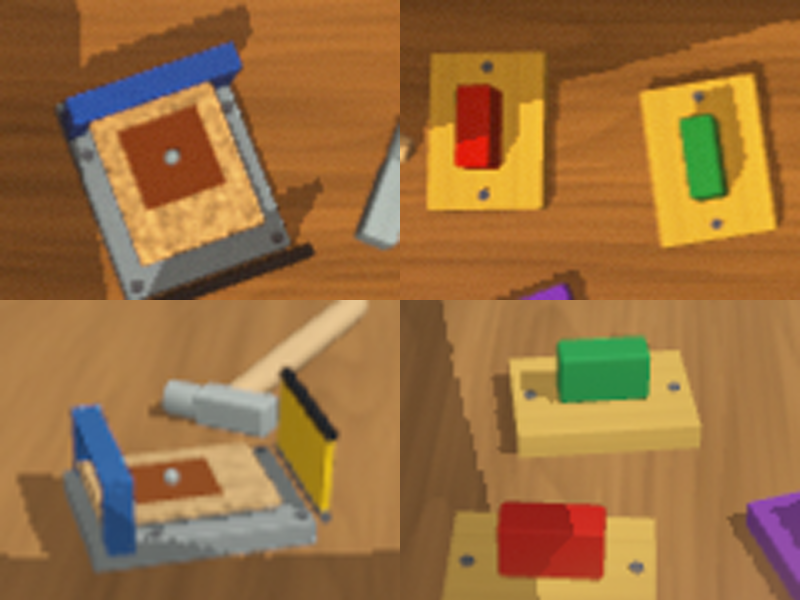

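```bash
cat > m.py <<'E'
from h import *
from scipy.optimize import least_squares
t=cam('top');s=cam('side')
ct=lambda x0,y0,sc,p:(np.array(p,float)+.5)/sc-.5+[x0,y0]
J=lambda *p:ct(345,160,10/3,p); Dd=lambda *p:ct(165,215,10/3,p)
JS=lambda *p:ct(255,175,4,p)
def fit(objs,x0):
    # objs: list of (cam, P_local, px)
    def f(v):
        Rz=R.from_euler('z',v[2]).as_matrix(); r=[]
        for c,P,px in objs: r.append((proj(c,np.float64(P)@Rz.T+[v[0],v[1],v[3] if len(v)>3 else 0])-px).ravel())
        return np.concatenate(r)
    o=least_squares(f,x0,loss='soft_l1'); return o.x,o.fun
E
python3 - <<'E'
from m import *
for c in(t,s): print('campos',ray(c,[[320,240]])[0])
dp=Dd((30,52),(145,53),(143,209),(27,209)); print('die top plate@16',onz(t,dp,16))
# die local: x along world x (up in image). image left = +y
P=[[55,40,16],[55,-40,16],[-55,-40,16],[-55,40,16]]
sd=lambda *p:ct(280,270,10/3,p)
x,r=fit([(t,P,dp)],[0,0,0.]);x[2]=0 if 0 else x[2];print('top fit',x,r.round(1)); 
gp=Dd((240,90),(355,73),(376,227),(263,246));print('green',fit([(t,P,gp)],[0,0,0.])[0])
# red handle top triangulate centre of red handle corner features via screws
print('screws top',onz(t,Dd((87,67),(84,194)),16))
print('screws tri',tri([t,s],[Dd((87,67)),sd((66,260))]),tri([t,s],[Dd((84,194)),sd((236,267))]))
pt,ps=J((171,157)),JS((172,177))
print('pin tri',tri([t,s],[pt,ps]),'on37',onz(t,pt,37),onz(s,ps,37))
B=[[57,46,30],[57,-46,30],[-65,-46,30],[-65,46,30]]
o=[(t,B[1:],J((215,83),(267,222),(140,265))),(t,[[0,0,37]],pt),(s,[[0,0,37]],ps)]
print('jig',fit(o,[600,-150,0.3]))
e=[JS((287,72)),JS((334,136))]
print('guard edge ends, top-face z~80', onz(t,J((313,248)),80),[onz(s,q,78) for q in e])
E
```

```text
campos [ 431.32051072  -11.76386601 1070.65848099]
campos [505.01028363 879.71601644 563.53601573]
die top plate@16 [[600.14291335 333.42479407  16.        ]
 [599.51377291 251.70913791  16.        ]
 [489.96542068 249.28645836  16.        ]
 [489.62768697 330.54194967  16.        ]]
top fit [544.80360297 291.20739822 -37.68442907] [ 0.6  0.4 -0.1 -0.4 -0.5 -0.2  0.1  0.2]
green [525.42754529 134.94074523 -50.10517067]
screws top [[589.50206667 292.41948152  16.        ]
 [500.21779324 290.94728088  16.        ]]
screws tri [590.3433074  292.26717663  16.68634731] [500.57721133 290.77775645  16.53725496]
pin tri [ 653.78794632 -186.74882694   32.79970633] on37 [[ 652.5636217  -186.04104862   37.        ]] [[ 652.9375288  -178.42659951   37.        ]]
jig (array([ 653.19227028, -189.43565573,   37.98844898]), array([-1.11732464, -5.63568063, -0.41443604,  1.77639282, -0.0772392 ,
        0.04170476,  1.45741825, -0.26203045,  0.41573462, -1.80155807]))
guard edge ends, top-face z~80 [[ 582.35606158 -271.60668514   80.        ]] [array([[ 581.80459662, -267.11691148,   78.        ]]), array([[ 544.18266669, -163.38666315,   78.        ]])]
```

```bash
python3 - <<'E'
from m import *
w=lambda z,*p:onz(t,J(*p),z)
sq=w(30,(118,132),(198,102),(225,182),(148,210)); print('sq ctr',sq.mean(0))
ang=lambda a,b:np.arctan2(*(b-a)[1::-1])
print('yaws sq', [round(ang(sq[i],sq[j])+o,3) for i,j,o in((3,0,0),(2,1,0),(1,0,-np.pi/2),(2,3,-np.pi/2))])
b=w(30,(267,222),(140,265),(215,83),(90,122)); print('bed',b.round(1)); print('yaw front',ang(b[0],b[1])-np.pi/2,'sides',ang(b[0],b[2]),ang(b[1],b[3]))
br=w(65,(60,102),(234,42)); print('bridge rear',br.round(1),ang(br[1],br[0])-np.pi/2)
B=[[-65,-46,30],[-65,46,30]]
for extra in ([],[(s,[[0,0,37]],JS((172,177)))]):
  x,f=fit([(t,B,J((267,222),(140,265))),(t,[[0,0,37]],J((171,157)))]+extra,[650,-187,0.35]);print(x,f.round(1))
x=np.array([652.5,-186,.35])
Rz=R.from_euler('z',x[2]).as_matrix()
def line(c,img,P,col):
    q=proj(c,np.float64(P)@Rz.T+[x[0],x[1],0]);
    return q
y0=61
L=[([[-65,-46,30],[-65,46,30],[57,46,30],[57,-46,30]],(0,255,0)),([[-85,-61,18],[-85,61,18],[65,61,18],[65,-61,18]],(255,0,255)),([[37,-57,65],[37,57,65],[57,57,65],[57,-57,65]],(0,255,255)),([[-92,-55,81],[-92,55,81],[-92,55,18],[-92,-55,18]],(255,0,0)),([[-3,0,37],[0,3,37],[3,0,37],[0,-3,37]],(255,0,0))]
out=[]
for c,(X,Y) in((t,(345,160)),(s,(255,175))):
    im=cv2.resize(c['frame'][Y:Y+90,X:X+100],(400,360),interpolation=cv2.INTER_CUBIC)[:,:,::-1].copy() if 0 else cv2.resize(c['frame'][Y:Y+90,X:X+100],None,fx=4,fy=4,interpolation=cv2.INTER_CUBIC)[:,:,::-1].copy()
    for P,col in L: cv2.polylines(im,[np.int32(((line(c,im,P,col)-[X,Y])+.5)*4-.5)],True,col,1)
    out.append(im)
cv2.imwrite('pics/o1.png',np.hstack(out))
E
```

```text
sq ctr [ 654.55130278 -188.13847355   30.        ]
yaws sq [np.float64(0.345), np.float64(0.296), np.float64(0.366), np.float64(0.352)]
bed [[ 608.2 -253.2   30. ]
 [ 577.9 -164.1   30. ]
 [ 707.3 -219.5   30. ]
 [ 678.9 -130.9   30. ]]
yaw front 0.3280801868427221 sides 0.3271660753209538 0.31694924913430444
bridge rear [[ 684.4 -106.8   65. ]
 [ 726.9 -226.4   65. ]] 0.3415474061374941
[ 6.53750663e+02 -1.86549428e+02  3.40559448e-01] [-0.7  0.1  0.4  0.3  0.2 -0.5]
[ 6.53709664e+02 -1.86102443e+02  3.44490533e-01] [-0.8  0.1  0.3  0.4  0.  -0.5  0.1 -1.3]
```

View pics/o1.png

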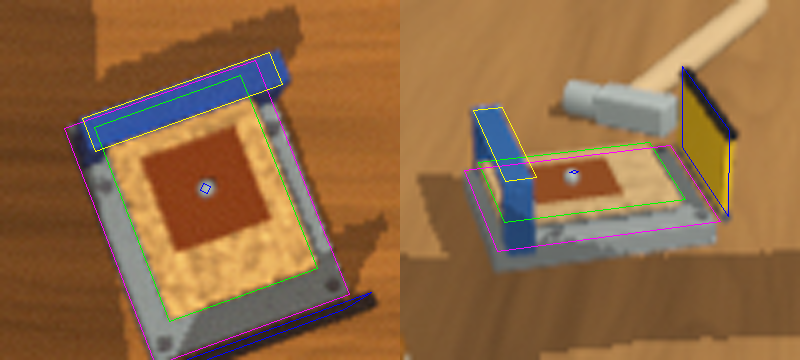

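The overlay fits the jig in the top view to about 1 px. The pin is at (205,187) in the left panel, the guard is nearly shut, and the side view runs about 2 px off. I'll take the jig as (653.5, -186.5) with yaw 0.335, and the red die as (545, 291) with yaw 0.015.

```bash
cat > d.py <<'E'
import sys,numpy as np
from h import R,ctrl
PIN=np.array([653.5,-186.5,0]);YAW=.335
def jig(p,yaw=0): return PIN+R.from_euler('z',YAW).apply(p),YAW+yaw
def d(p,yaw):
    s=ctrl.get_state(); r=R.from_quat(s['tcp_rot']); 
    x=r.as_matrix()[:,0]; cur=np.arctan2(x[1],x[0]); 
    dy=(yaw-cur+np.pi/2)%np.pi-np.pi/2
    tgt=R.from_euler('z',cur+dy)*R.from_euler('x',np.pi)
    print('to',np.round(p,1),'shift',np.round(r.inv().apply(np.asarray(p)-s['ee_pos']),1),'turn',(r.inv()*tgt).as_rotvec().round(4))
def st():
    s=ctrl.get_state(); print(s['time'],s['ee_pos'].round(1),s['wrist_force'].round(1),'open',s['opening'],'jig',R.from_euler('z',-YAW).apply(s['ee_pos']-PIN).round(1))
E
python3 - <<'E'
from d import *
d([480,250,250],.1); d(*jig([-58,0,180])); d(*jig([-58,0,81]))
E
```

```text
to [480 250 250] shift [-4.119e+02 -2.988e+02  2.000e-01] turn [-2.000e-04 -1.000e-04 -3.258e-01]
to [ 598.7 -205.6  180. ] shift [-629.6 -716.2   70.3] turn [-2.000e-04 -1.000e-04 -5.608e-01]
to [ 598.7 -205.6   81. ] shift [-629.6 -716.2  169.3] turn [-2.000e-04 -1.000e-04 -5.608e-01]
```

```bash
python3 -m pendant '[[[-42,-30,0,0,0,-0.03],[-83,-60,0,0,0,-0.06],[-124,-90,0,0,0,-0.1],[-165,-120,0,0,0,-0.13],[-206,-150,0,0,0,-0.16],[-247,-180,0,0,0,-0.2],[-288,-210,0,0,0,-0.23],[-330,-240,0,0,0,-0.26],[-371,-270,0,0,0,-0.3],[-412,-299,0,0,0,-0.33]]]' -1 40
python3 - <<'E'
from d import *
st();d(*jig([-58,0,180])); d(*jig([-58,0,81]))
E
```

```text
time: 1.4
ee_pos: [475.2, 254.9, 250.7]
tcp_rot: [-0.053, 0.999, 0.0, 0.0]
wrist_force: [0.8, 0.8, -0.1]
opening: 0.1
1.4 [475.2 254.9 250.7] [ 0.8  0.8 -0.1] open 0.12378149090858662 jig [-23.3 475.5 250.7]
to [ 598.7 -205.6  180. ] shift [ -74.1 -471.    70.7] turn [-1.000e-04  8.000e-04 -2.291e-01]
to [ 598.7 -205.6   81. ] shift [ -74.1 -471.   169.7] turn [-1.000e-04  8.000e-04 -2.291e-01]
```

```bash
python3 -m pendant '[[[-8,-48,7,0,0,-0.03],[-16,-96,14,0,0,-0.06],[-24,-144,21,0,0,-0.09],[-31,-192,28,0,0,-0.12],[-38,-240,35,0,0,-0.15],[-46,-288,42,0,0,-0.18],[-53,-336,50,0,0,-0.21],[-61,-384,57,0,0,-0.229],[-69,-432,64,0,0,-0.229],[-74,-471,71,0,0,-0.229]]]'
python3 - <<'E'
from d import *
st();d(*jig([-58,0,81]))
d(*jig([-62,0,81]));d(*jig([-119,0,61]))
t=cam=ctrl.camera('top')
import cv2
from h import crop
a=crop(t['frame'],320,150,160,120); s=ctrl.camera('side');b=crop(s['frame'],235,100,160,120)
cv2.imwrite('pics/g1.png',np.hstack([a,b]))
E
```

```text
time: 2.4
ee_pos: [599.0, -209.1, 179.6]
tcp_rot: [-0.166, 0.986, -0.001, 0.001]
wrist_force: [0.6, 0.3, 0.2]
opening: 0.2
2.4 [ 599.  -209.1  179.6] [0.6 0.3 0.2] open 0.1930174606555623 jig [-58.9  -3.4 179.6]
to [ 598.7 -205.6   81. ] shift [-0.8  3.6 98.6] turn [-0.0015  0.0011 -0.002 ]
to [ 594.9 -206.9   81. ] shift [ 3.2  3.6 98.6] turn [-0.0015  0.0011 -0.002 ]
to [ 541.1 -225.6   61. ] shift [ 60.2   3.5 118.5] turn [-0.0015  0.0011 -0.002 ]
```

View pics/g1.png

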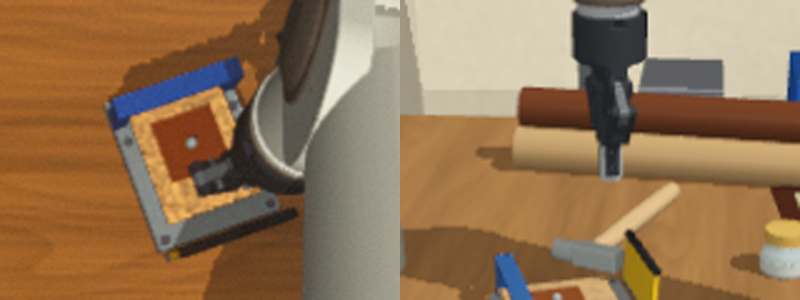

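The gripper hangs over the bed just inside the guard, with its tips near (205,180) in the left panel. Descend next.

```bash
python3 -m pendant '[[[0,4,30,0,0,0],[0,4,60,0,0,0],[0,4,85,0,0,0],[0,4,98,0,0,0],[4,4,98,0,0,0],[8,4,98,0,0,0],[12,4,98,0,0,0],[17,4,98,0,0,0],[22,4,99,0,0,0],[28,4,100,0,0,0]]]'
python3 - <<'E'
from d import *
st();d(*jig([-108.7,0,71]));d(*jig([-121,0,60.4]))
E
```

```text
time: 3.5
ee_pos: [570.2, -220.3, 79.5]
tcp_rot: [-0.162, 0.987, -0.003, 0.001]
wrist_force: [1.5, -1.1, 1.9]
opening: -0.1
3.5 [ 570.2 -220.3   79.5] [ 1.5 -1.1  1.9] open -0.0966429952972198 jig [-89.8  -4.5  79.5]
to [ 550.8 -222.2   71. ] shift [19.   4.4  8.5] turn [-0.0052  0.0002 -0.0098]
to [ 539.2 -226.3   60.4] shift [31.3  4.3 19.1] turn [-0.0052  0.0002 -0.0098]
```

```bash
python3 -m pendant '[[[5,0,1,0,0,0],[10,0,3,0,0,0],[15,0,6,0,0,0],[19,0,8,0,0,0],[23,0,11,0,0,0],[27,0,15,0,0,0],[30,0,18,0,0,0],[32,0,20,0,0,0],[33,0,20,0,0,0],[33,0,20,0,0,0]]]'
python3 - <<'E'
from d import *
from h import *
st()
t=cam('top');s=cam('side')
cv2.imwrite('pics/g2.png',np.hstack([crop(t['frame'],320,150,160,120),crop(s['frame'],255,160,120,90)]))
d(*jig([-95,0,90]));d([545,291,180],.015)
E
```

```text
time: 4.5
ee_pos: [546.4, -228.8, 65.0]
tcp_rot: [-0.163, 0.987, -0.004, 0.007]
wrist_force: [2.8, 7.3, 28.6]
opening: -0.4
4.5 [ 546.4 -228.8   65. ] [ 2.8  7.3 28.6] open -0.386889731584858 jig [-115.1   -4.8   65. ]
to [ 563.8 -217.7   90. ] shift [-20.4   4.7 -24.8] turn [-0.01    0.0126 -0.0067]
to [545 291 180] shift [-167.8  491.4 -117.8] turn [-0.0079  0.0141  0.3133]
```

View pics/g2.png

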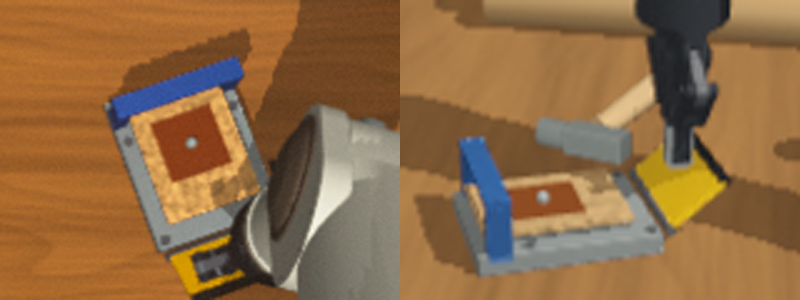

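Guard plate is visibly leaning out, with the fingertip resting on its inner face (28 N vertical, so it is probably at the stop). I'll retreat upward and check the guard angle from the camera.

```bash
python3 -m pendant '[[[-2,0,-15,0,0,0],[-4,0,-45,0,0,0],[-4,10,-85,0,0,0],[-10,45,-117,0,0,0.02],[-20,90,-117,0,0,0.05],[-36,138,-117,0,0,0.08],[-52,186,-117,0,0,0.11],[-68,234,-117,0,0,0.14],[-84,282,-117,0,0,0.18],[-100,330,-117,0,0,0.22]]]' 0.4
python3 - <<'E'
from d import *
from h import *
st()
t=cam('top');s=cam('side')
cv2.imwrite('pics/g3.png',np.hstack([crop(t['frame'],345,160,120,90),crop(s['frame'],255,160,120,90)]))
d([545,291,180],.015);d([545,291,38],.015)
for a in(.7,.8,.9):
  P=[jig([-92-58*np.sin(a),y,18+58*np.cos(a)])[0] for y in(-55,55)]
  print(a,((proj(t,P)-[345,160])*10/3).round(0).tolist(),((proj(s,P)-[255,160])*10/3+[400,0]).round(0).tolist())
E
```

```text
time: 5.6
ee_pos: [532.0, 114.7, 179.8]
tcp_rot: [-0.053, 0.999, -0.003, 0.007]
wrist_force: [1.3, 0.6, 0.5]
opening: 60.0
5.6 [532.  114.7 179.8] [1.3 0.6 0.5] open 59.974588478912494 jig [-15.7 324.4 179.8]
to [545 291 180] shift [-3.370e+01  1.652e+02  1.000e-01] turn [-0.0017  0.0145  0.1045]
to [545 291  38] shift [-31.7 165.6 142.1] turn [-0.0017  0.0145  0.1045]
0.7 [[321.0, 300.0], [167.0, 353.0]] [[677.0, 120.0], [717.0, 174.0]]
0.8 [[321.0, 306.0], [168.0, 360.0]] [[682.0, 124.0], [722.0, 178.0]]
0.9 [[322.0, 312.0], [169.0, 366.0]] [[686.0, 128.0], [726.0, 182.0]]
```

View pics/g3.png

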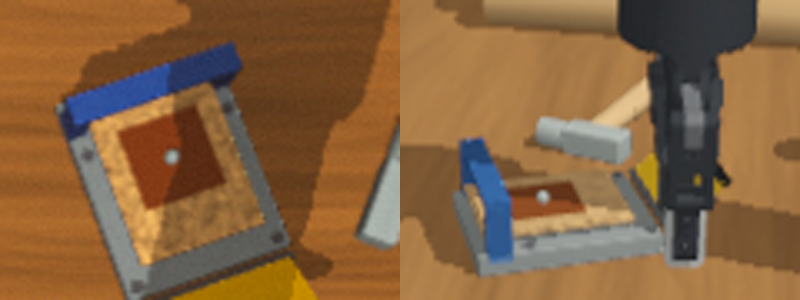

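The guard's black corner is at (726,180) in the right panel, which matches 0.9 rad, so it is fully down. Now the red die.

```bash
python3 -m pendant '[[[-10,45,0,0,0.005,0.04],[-20,90,0,0,0.01,0.08],[-29,130,0,-0.002,0.0145,0.1045],[-33,165,10,-0.002,0.0145,0.1045],[-33,165.5,40,-0.002,0.0145,0.1045],[-32.5,165.5,75,-0.002,0.0145,0.1045],[-32.5,165.5,105,-0.002,0.0145,0.1045],[-32,165.5,105,-0.002,0.0145,0.1045],[-32,165.5,105,-0.002,0.0145,0.1045],[-32,165.5,105,-0.002,0.0145,0.1045]]]'
python3 - <<'E'
from d import *
st();d([545,291,38],.015)
E
```

```text
time: 6.7
ee_pos: [546.0, 291.3, 76.9]
tcp_rot: [-0.007, 1.0, 0.001, 0.001]
wrist_force: [0.8, 0.8, 0.6]
opening: 59.9
6.7 [546.  291.3  76.9] [0.8 0.8 0.6] open 59.86195440389891 jig [ 55.5 486.6  76.9]
to [545 291  38] shift [ 1.1 -0.4 38.9] turn [ 0.0015  0.0023 -0.0003]
```

```bash
python3 -m pendant '[[[1,0,12,0,0.002,0],[1,0,24,0,0.002,0],[1,0,33,0,0.002,0],[1,0,38,0,0.002,0],[1,0,38,0,0.002,0],[1,0,38,0,0.002,0],[1,0,38,0,0.002,0],[1,0,38,0,0.002,0],[1,0,38,0,0.002,0],[1,0,38,0,0.002,0]]]'
python3 -c "
from d import *
st()"
```

```text
time: 7.7
ee_pos: [545.2, 291.4, 39.1]
tcp_rot: [-0.007, 1.0, 0.001, 0.0]
wrist_force: [-0.5, 0.0, -0.2]
opening: 59.7
7.7 [545.2 291.4  39.1] [-0.5  0.  -0.2] open 59.70358095114622 jig [ 54.8 487.   39.1]
```

```bash
python3 -m pendant '[[[0,0,0,0,0,0],[0,0,0,0,0,0],[0,0,0,0,0,0],[0,0,0,0,0,0],[0,0,0,0,0,0],[0,0,0,0,0,0],[0,0,0,0,0,0],[0,0,0,0,0,0],[0,0,0,0,0,0],[0,0,0,0,0,0]]]' -1 70
python3 -c "
from d import *
st(); print(ctrl.get_state()['tcp_rot'])"
```

```text
time: 8.7
ee_pos: [545.4, 291.8, 39.5]
tcp_rot: [-0.007, 1.0, 0.001, 0.001]
wrist_force: [-0.5, 1.0, 4.9]
opening: 22.6
8.7 [545.4 291.8  39.5] [-0.5  1.   4.9] open 22.63776306559973 jig [ 55.2 487.2  39.5]
[-7.39769036e-03  9.99971896e-01  1.07682789e-03  5.68106877e-04]
```

```bash
python3 -c "
from d import *
d(*jig([-28,0,150]))"; python3 -m pendant '[[[0,0,-20,0,0,0],[0,0,-50,0,0,0],[0,0,-85,0,0,0],[0,-15,-111,0,0,-0.02],[0,-50,-111,0,0,-0.06],[0,-90,-111,0,0,-0.1],[0,-130,-111,0,0,-0.14],[0,-170,-111,0,0,-0.18],[0,-210,-111,0,0,-0.22],[0,-250,-111,0,0,-0.26]]]'
python3 - <<'E'
from d import *
st();d(*jig([-28,0,150]))
E
```

```text
to [ 627.1 -195.7  150. ] shift [ -74.6 -488.4 -111.5] turn [ 0.0019  0.0015 -0.3202]
time: 9.7
ee_pos: [547.5, 39.5, 148.6]
tcp_rot: [-0.138, 0.99, 0.001, -0.001]
wrist_force: [0.9, 0.0, -3.2]
opening: 23.3
9.7 [547.5  39.5 148.6] [ 0.9  0.  -3.2] open 23.29516749419932 jig [-25.9 248.3 148.6]
to [ 627.1 -195.7  150. ] shift [ -12.4 -248.    -1.9] turn [ 0.0021 -0.0011 -0.0588]
```

```bash
python3 -m pendant '[[[-2,-35,0,0,0,-0.03],[-4,-75,0,0,0,-0.0588],[-6,-115,0,0,0,-0.0588],[-8,-155,0,0,0,-0.0588],[-10,-190,0,0,0,-0.0588],[-12,-220,0,0.002,-0.001,-0.0588],[-12.5,-240,0,0.002,-0.001,-0.0588],[-12.5,-248,0,0.002,-0.001,-0.0588],[-12.5,-248,10,0.002,-0.001,-0.0588],[-12.5,-248,20,0.002,-0.001,-0.0588]]]'
python3 - <<'E'
from d import *
from h import *
st()
t=cam('top');s=cam('side')
out=[]
tc=ctrl.get_state()['ee_pos']; tr=R.from_quat(ctrl.get_state()['tcp_rot']).as_matrix(); a=np.arctan2(-tr[1,0],-tr[0,0]); print('yaw',a)
P=np.array([[55,40,16],[55,-40,16],[-55,-40,16],[-55,40,16]],float)@R.from_euler('z',a).as_matrix().T+tc-[0,0,39.5]
for c,(X,Y) in((t,(345,160)),(s,(255,145))):
    im=crop(c['frame'],X,Y,120,90).copy(); cv2.polylines(im,[np.int32(((proj(c,P)-[X,Y])+.5)*10/3)],True,(0,255,0),1); out.append(im)
cv2.imwrite('pics/g4.png',np.hstack(out))
d(*jig([-26,0,79.5]))
E
```

```text
time: 10.7
ee_pos: [626.8, -193.3, 127.1]
tcp_rot: [-0.168, 0.986, 0.001, -0.0]
wrist_force: [-0.8, 1.3, -3.5]
opening: 23.1
10.7 [ 626.8 -193.3  127.1] [-0.8  1.3 -3.5] open 23.05363518654501 jig [-27.5   2.4 127.1]
yaw 0.33804517009729956
to [ 628.9 -195.    79.5] shift [-2.9 -3.9 45.8] turn [ 0.0043 -0.0038  0.003 ]
```

View pics/g4.png

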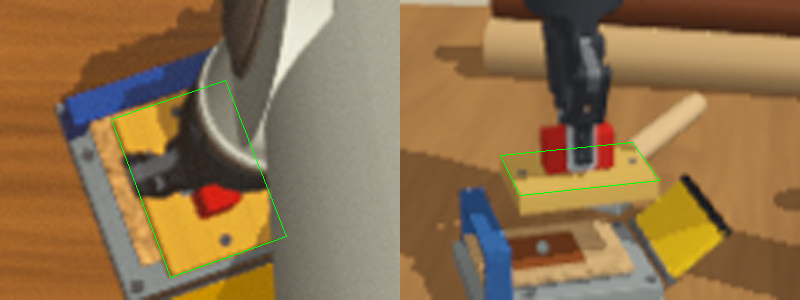

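```bash
python3 -m pendant '[[[0,-2,10,0.003,-0.003,0],[0,-3,22,0.004,-0.004,0.003],[0,-3,34,0.004,-0.004,0.003],[0,-3,42,0.004,-0.004,0.003],[0,-3,46,0.004,-0.004,0.003],[0,-3,47,0.004,-0.004,0.003],[0,-3,47,0.004,-0.004,0.003],[0,-3,47,0.004,-0.004,0.003],[0,-3,47,0.004,-0.004,0.003],[0,-3,47,0.004,-0.004,0.003]]]'
python3 - <<'E'
from d import *
st();d(*jig([-28,0,79.5]));d(*jig([-5,0,79.5]));d(*jig([0,0,79.5]))
E
```

```text
time: 11.8
ee_pos: [626.2, -195.3, 78.9]
tcp_rot: [-0.167, 0.986, -0.0, 0.0]
wrist_force: [0.0, 0.4, -3.9]
opening: 22.9
11.8 [ 626.2 -195.3   78.9] [ 0.   0.4 -3.9] open 22.939127747572243 jig [-28.6   0.6  78.9]
to [ 627.1 -195.7   79.5] shift [-0.6 -0.6 -0.6] turn [-0.0003  0.0009 -0.0001]
to [ 648.8 -188.1   79.5] shift [-23.6  -0.6  -0.6] turn [-0.0003  0.0009 -0.0001]
to [ 653.5 -186.5   79.5] shift [-28.6  -0.6  -0.6] turn [-0.0003  0.0009 -0.0001]
```

```bash
python3 -m pendant '[[[-4,-0.5,0,0,0,0],[-8,-0.5,0,0,0,0],[-12,-0.5,0,0,0,0],[-16,-0.5,0,0,0,0],[-20,-0.5,0,0,0,0],[-24,-0.5,0,0,0,0],[-27,-0.5,0,0,0,0],[-28.5,-0.5,0,0,0,0],[-28.5,-0.5,0,0,0,0],[-28.5,-0.5,0,0,0,0]]]'
python3 - <<'E'
from d import *
st();d(*jig([0,0,79]))
E
```

```text
time: 12.8
ee_pos: [653.2, -186.5, 78.8]
tcp_rot: [-0.167, 0.986, -0.0, 0.0]
wrist_force: [0.8, 0.2, -4.3]
opening: 23.2
12.8 [ 653.2 -186.5   78.8] [ 0.8  0.2 -4.3] open 23.18232948807019 jig [-0.3  0.1 78.8]
to [ 653.5 -186.5   79. ] shift [-0.3 -0.1 -0.2] turn [-0.0002  0.0007 -0.0002]
```

```bash
python3 -m pendant '[[[0,0,0.5,0,0,0],[0,0,1,0,0,0],[0,0,1.5,0,0,0],[0,0,2,0,0,0],[0,0,2.5,0,0,0],[0,0,3,0,0,0],[0,0,3.5,0,0,0],[0,0,4,0,0,0],[0,0,4.5,0,0,0],[0,0,4.5,0,0,0]]]'
python3 - <<'E'
from d import *
st()
E
```

```text
time: 13.8
ee_pos: [653.1, -186.5, 74.2]
tcp_rot: [-0.167, 0.986, -0.0, 0.0]
wrist_force: [0.2, -0.3, -3.7]
opening: 23.1
13.8 [ 653.1 -186.5   74.2] [ 0.2 -0.3 -3.7] open 23.131108547682306 jig [-0.4  0.1 74.2]
```

```bash
python3 -m pendant '[[[0,0,0.5,0,0,0],[0,0,1,0,0,0],[0,0,1.5,0,0,0],[0,0,2,0,0,0],[0,0,2.5,0,0,0],[0,0,3,0,0,0],[0,0,3.5,0,0,0],[0,0,3.8,0,0,0],[0,0,3.8,0,0,0],[0,0,3.8,0,0,0]]]'
python3 - <<'E'
from d import *
st()
E
```

```text
time: 14.8
ee_pos: [653.2, -186.5, 70.4]
tcp_rot: [-0.167, 0.986, -0.0, 0.0]
wrist_force: [1.2, -1.1, -4.5]
opening: 23.0
14.8 [ 653.2 -186.5   70.4] [ 1.2 -1.1 -4.5] open 23.028847460569626 jig [-0.3  0.1 70.4]
```

```bash
python3 -m pendant '[[[0,0,0.6,0,0,0],[0,0,0.6,0,0,0],[0,0,0.6,0,0,0],[0,0,0.6,0,0,0],[0,0,0.6,0,0,0],[0,0,0.6,0,0,0],[0,0,0.6,0,0,0],[0,0,0.6,0,0,0],[0,0,0.6,0,0,0],[0,0,0.6,0,0,0]]]' 0.1
python3 -m pendant '[[[0,0,-15,0,0,0],[0,0,-35,0,0,0],[0,0,-60,0,0,0],[20,0,-90,0,0,0],[50,0,-110,0,0,0],[90,0,-110,0,0,0],[130,0,-110,0,0,0],[170,0,-110,0,0,0],[195,0,-110,0,0,0],[195,0,-110,0,0,0]]]' -1
python3 - <<'E'
from d import *
from h import *
st()
t=cam('top');s=cam('side');out=[]
P=np.array([jig(p)[0] for p in [[55,40,46],[55,-40,46],[-55,-40,46],[-55,40,46]]])
for c,(X,Y) in((t,(345,160)),(s,(245,155))):
    im=crop(c['frame'],X,Y,120,90).copy(); cv2.polylines(im,[np.int32(((proj(c,P)-[X,Y])+.5)*10/3)],True,(0,255,0),1); out.append(im)
cv2.imwrite('pics/g5.png',np.hstack(out))
d(*jig([-175,0,70]))
E
```

```text
time: 15.8
ee_pos: [653.2, -186.5, 69.8]
tcp_rot: [-0.167, 0.986, -0.0, 0.0]
wrist_force: [-0.1, 0.5, -0.3]
opening: 47.1
time: 16.8
ee_pos: [463.9, -252.8, 179.8]
tcp_rot: [-0.164, 0.986, -0.0, -0.002]
wrist_force: [0.7, -0.2, -4.4]
opening: 16.4
16.8 [ 463.9 -252.8  179.8] [ 0.7 -0.2 -4.4] open 16.414834688306822 jig [-200.9   -0.3  179.8]
to [ 488.2 -244.    70. ] shift [-20.6   0.2 110.4] turn [-0.0008  0.0013 -0.0015]
```

View pics/g5.png

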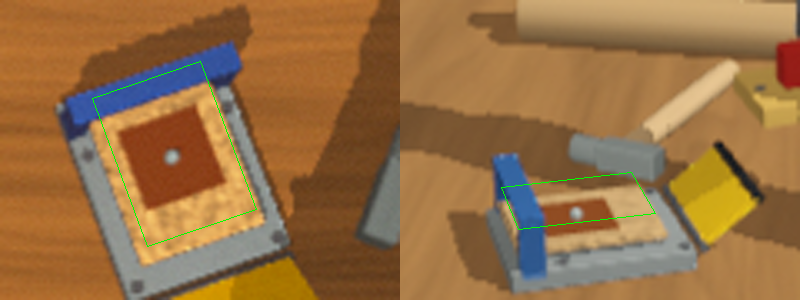

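My mistake: I commanded the fingers shut as the lift began, and they re-caught the handle, so the die is hanging from the fingertips (seen at (780,80)). I'll check how it hangs.

```bash
python3 - <<'E'
from d import *
from h import *
t=cam('top');s=cam('side')
st(); e=ctrl.get_state()['ee_pos']
for c in(t,s): print(proj(c,[e,e+[0,0,-19]]).round(1))
p=proj(s,e)[0].astype(int);q=proj(t,e)[0].astype(int)
f=lambda c,p,w,h:cv2.resize(c['frame'][max(p[1]-h//2,0):p[1]+h//2,p[0]-w//2:p[0]+w//2],(400,400),interpolation=cv2.INTER_CUBIC)[:,:,::-1]
print(q,p)
cv2.imwrite('pics/g6.png',np.hstack([f(t,q,100,100),f(s,p+[0,20],100,100)]))
E
```

```text
17.0 [ 470.2 -250.   180.2] [-0.3  0.  -4.1] open 16.301941074590907 jig [-194.     0.3  180.2]
[[442.6 283.2]
 [440.  283.6]]
[[368.1 160.8]
 [367.7 167.6]]
[442 283] [368 160]
```

View pics/g6.png

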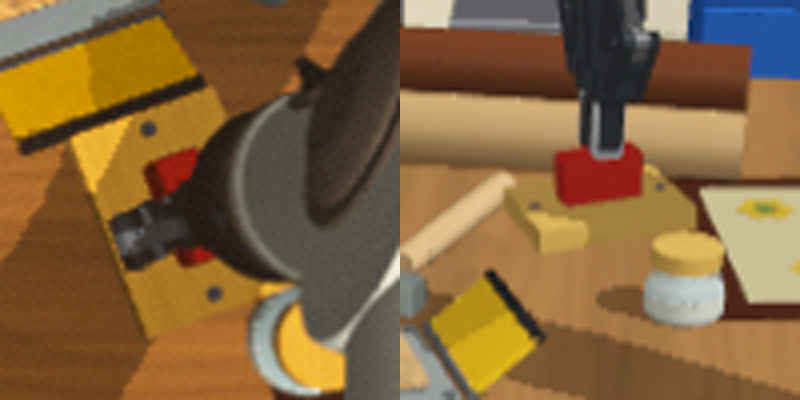

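The die hangs about level from the very tips of the fingers, gripped only at the handle top ((600,150) in the right panel). I'll set it on free bench, regrasp it properly and redo the insertion.

```bash
python3 -c "
from d import *
d([500,-60,80],.335)"
```

```text
to [500 -60  80] shift [-90.6 169.6 100.3] turn [-0.0007  0.0021  0.001 ]
```

```bash
python3 -m pendant '[[[-5,10,0,0,0,0],[-15,30,0,0,0,0],[-28,55,0,0,0,0],[-42,80,10,0,0,0],[-56,105,25,0,0,0],[-69,130,40,0,0,0],[-80,150,55,0,0,0],[-88,165,70,0,0,0],[-90,170,80,0,0,0],[-90,170,88,0,0,0]]]'
python3 -m pendant '[[[0,0,4,0,0,0],[0,0,8,0,0,0],[0,0,10,0,0,0],[0,0,12,0,0,0],[0,0,14,0,0,0],[0,0,16,0,0,0],[0,0,18,0,0,0],[0,0,20,0,0,0],[0,0,22,0,0,0],[0,0,24,0,0,0]]]'
python3 -c "
from d import *
st()"
```

```text
time: 18.0
ee_pos: [499.4, -57.8, 91.6]
tcp_rot: [-0.169, 0.986, 0.0, 0.001]
wrist_force: [0.0, -1.2, -4.9]
opening: 16.3
time: 19.0
ee_pos: [499.2, -58.2, 67.9]
tcp_rot: [-0.169, 0.986, -0.0, 0.001]
wrist_force: [-8.5, 0.7, 27.4]
opening: 16.1
19.0 [499.2 -58.2  67.9] [-8.5  0.7 27.4] open 16.097458370615023 jig [-103.5  171.9   67.9]
```

```bash
python3 -m pendant '[[[0,0,-1,0,0,0],[0,0,-1,0,0,0],[0,0,-1,0,0,0],[0,0,-1,0,0,0],[0,0,-1,0,0,0],[0,0,-1,0,0,0],[0,0,-1,0,0,0],[0,0,-2,0,0,0],[0,0,-2,0,0,0],[0,0,-2,0,0,0]]]' 0.4
python3 - <<'E'
from d import *
from h import *
st(); e=ctrl.get_state()['ee_pos']
s=cam('side');t=cam('top')
for n,c in(('s',s),('t',t)):
    H=cv2.cvtColor(c['frame'],cv2.COLOR_RGB2HSV); 
    p=proj(c,[e[0],e[1],30])[0].astype(int); x,y=p-45
    m=cv2.inRange(H[y:y+90,x:x+90],(0,200,80),(5,255,255)); 
    pts=np.argwhere(m)[:,::-1].astype(np.float32)+[x,y]; print(n,len(pts),cv2.boundingRect(np.int32(pts)), cv2.minAreaRect(pts))
hc=[[a,b,z] for a in(-28,28) for b in(-12,12) for z in(16,50)]
P=R.from_euler('z',.335).apply(hc)+[e[0],e[1],0]; q=proj(s,P); print('expected side bbox',q.min(0),q.max(0)); 
X,Y=proj(s,[e[0],e[1],30])[0].astype(int)-[60,60]
im=crop(s['frame'],X,Y,120,90).copy(); B=R.from_euler('z',.335).apply([[55,40,16],[55,-40,16],[-55,-40,16],[-55,40,16]])+[e[0],e[1],0]
cv2.polylines(im,[np.int32(((proj(s,B)-[X,Y])+.5)*10/3)],True,(0,255,0),1)
X,Y=proj(t,[e[0],e[1],30])[0].astype(int)-[60,45]
im2=crop(t['frame'],X,Y,120,90).copy();cv2.polylines(im2,[np.int32(((proj(t,B)-[X,Y])+.5)*10/3)],True,(0,255,0),1)
cv2.imwrite('pics/g7.png',np.hstack([im2,im]))
d([e[0],e[1],39.5],.335)
E
```

```text
time: 20.0
ee_pos: [499.2, -58.3, 69.9]
tcp_rot: [-0.169, 0.986, -0.0, 0.001]
wrist_force: [0.3, 0.6, 0.4]
opening: 59.8
20.0 [499.2 -58.3  69.9] [0.3 0.6 0.4] open 59.75634494119562 jig [-103.5  171.8   69.9]Traceback (most recent call last):
  File "<stdin>", line 9, in <module>
cv2.error: OpenCV(4.12.0) /io/opencv/modules/imgproc/src/convhull.cpp:143: error: (-215:Assertion failed) total >= 0 && (depth == CV_32F || depth == CV_32S) in function 'convexHull'
```

```bash
cat > k.py <<'E'
from d import *
from h import *
st(); e=ctrl.get_state()['ee_pos']
s=cam('side');t=cam('top')
H=cv2.cvtColor(s['frame'],cv2.COLOR_RGB2HSV); p=proj(s,[e[0],e[1],30])[0].astype(int); x,y=p-45
m=cv2.inRange(H[y:y+90,x:x+90],(0,200,80),(5,255,255)); 
pts=np.argwhere(m)[:,::-1]+[x,y]; print(len(pts),cv2.boundingRect(np.int32(pts)))
B=R.from_euler('z',.335).apply([[55,40,16],[55,-40,16],[-55,-40,16],[-55,40,16]])+[e[0],e[1],0]
hc=R.from_euler('z',.335).apply([[a,b,z] for a in(-28,28) for b in(-12,12) for z in(16,50)])+[e[0],e[1],0]
print('exp',proj(s,hc).min(0),proj(s,hc).max(0))
o=[]
for c in(t,s):
    X,Y=proj(c,[e[0],e[1],30])[0].astype(int)-[60,50]
    im=crop(c['frame'],X,Y,120,90).copy();cv2.polylines(im,[np.int32(((proj(c,B)-[X,Y])+.5)*10/3)],True,(0,255,0),1);o.append(im)
cv2.imwrite('pics/g7.png',np.hstack(o))
d([e[0],e[1],39.5],.335)
E
python3 k.py
```

```text
20.1 [499.2 -58.2  69.9] [-0.6 -0.6 -0.3] open 59.91012739792358 jig [-103.5  171.8   69.9]
253 (343, 237, 23, 16)
exp [341.7861541  234.46221389] [367.29195316 254.30542173]
to [499.2 -58.2  39.5] shift [ 0.   0.  30.4] turn [-0.0002  0.001   0.0042]
```

View pics/g7.png

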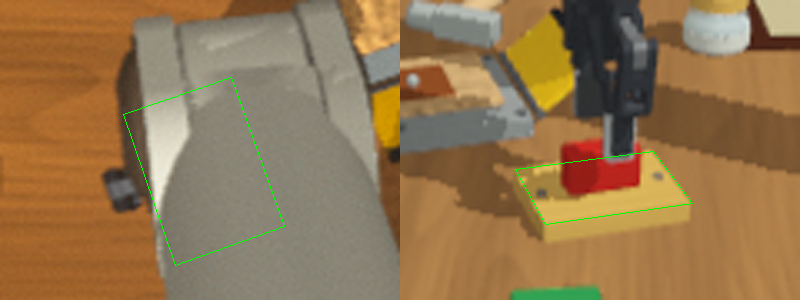

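The die lies flat on the bench and aligned with the tool: the outline fits to about 1 px, and the green die is clear at (555,293). Now the proper regrasp.

```bash
python3 -m pendant '[[[0,0,10,0,0,0],[0,0,20,0,0,0],[0,0,27,0,0,0],[0,0,30,0,0,0],[0,0,30,0,0,0],[0,0,30,0,0,0],[0,0,30,0,0,0],[0,0,30,0,0,0],[0,0,30,0,0,0],[0,0,30,0,0,0]]]'
python3 -m pendant '[[[0,0,0,0,0,0],[0,0,0,0,0,0],[0,0,0,0,0,0],[0,0,0,0,0,0],[0,0,0,0,0,0],[0,0,0,0,0,0],[0,0,0,0,0,0],[0,0,0,0,0,0],[0,0,0,0,0,0],[0,0,0,0,0,0]]]' -1 70
python3 -m pendant '[[[0,0,-15,0,0,0],[0,0,-35,0,0,0],[0,0,-60,0,0,0],[0,0,-85,0,0,0],[0,0,-95,0,0,0],[0,0,-95,0,0,0],[0,0,-95,0,0,0],[0,0,-95,0,0,0],[0,0,-95,0,0,0],[0,0,-95,0,0,0]]]'
python3 - <<'E'
from d import *
from h import *
st();d(*jig([-28.5,0,127]))
s=cam('side');e=ctrl.get_state()['ee_pos']
a=.335
H=cv2.cvtColor(s['frame'],cv2.COLOR_RGB2HSV); x,y=proj(s,e-[0,0,9.5])[0].astype(int)-45
m=cv2.inRange(H[y:y+90,x:x+90],(0,200,80),(5,255,255)); pts=np.argwhere(m)[:,::-1]+[x,y]; print(cv2.boundingRect(np.int32(pts)))
hc=R.from_euler('z',a).apply([[i,b,z] for i in(-28,28) for b in(-12,12) for z in(16,50)])+e-[0,0,39.5]
print('exp',proj(s,hc).min(0),proj(s,hc).max(0))
E
```

```text
time: 21.2
ee_pos: [499.4, -58.3, 40.1]
tcp_rot: [-0.169, 0.986, -0.0, 0.001]
wrist_force: [-0.3, -0.4, -0.1]
opening: 59.9
time: 22.2
ee_pos: [499.5, -58.2, 40.3]
tcp_rot: [-0.169, 0.986, -0.0, 0.001]
wrist_force: [-0.5, 1.3, 5.9]
opening: 22.8
time: 23.2
ee_pos: [498.8, -58.1, 134.5]
tcp_rot: [-0.169, 0.986, 0.0, 0.0]
wrist_force: [0.3, 0.1, -4.8]
opening: 23.0
23.2 [498.8 -58.1 134.5] [ 0.3  0.1 -4.8] open 23.005042984448906 jig [-103.9  172.1  134.5]
to [ 626.6 -195.9  127. ] shift [ -74.7 -172.4    7.4] turn [0.0003 0.0002 0.0043]
(344, 202, 24, 16)
exp [342.69334492 198.77341323] [369.33956691 218.87118411]
```

```bash
python3 -m pendant '[[[-8,-20,0,0,0,0],[-20,-45,0,0,0,0.004],[-32,-75,0,0,0,0.004],[-45,-105,0,0,0,0.004],[-57,-132,0,0,0,0.004],[-67,-155,0,0,0,0.004],[-73,-168,3,0,0,0.004],[-74.7,-172.5,7,0,0,0.004],[-74.7,-172.5,7,0,0,0.004],[-74.7,-172.5,7,0,0,0.004]]]'
python3 -m pendant '[[[0,0,10,0,0,0],[0,0,22,0,0,0],[0,0,34,0,0,0],[0,0,42,0,0,0],[0,0,46,0,0,0],[0,0,47.5,0,0,0],[0,0,47.5,0,0,0],[0,0,47.5,0,0,0],[0,0,47.5,0,0,0],[0,0,47.5,0,0,0]]]'
python3 -c "
from d import *
st();d(*jig([-.3,0.1,79.7]))"
```

```text
time: 24.25
ee_pos: [625.9, -194.6, 126.9]
tcp_rot: [-0.167, 0.986, 0.001, -0.001]
wrist_force: [-0.5, 0.6, -4.2]
opening: 23.0
time: 25.25
ee_pos: [626.1, -194.7, 79.9]
tcp_rot: [-0.167, 0.986, 0.001, -0.0]
wrist_force: [0.6, -0.6, -3.9]
opening: 23.0
25.25 [ 626.1 -194.7   79.9] [ 0.6 -0.6 -3.9] open 22.957785766483543 jig [-28.6   1.2  79.9]
to [ 653.2 -186.5   79.7] shift [-28.3  -1.2   0.2] turn [ 0.0013 -0.0002  0.0011]
```

```bash
python3 -m pendant '[[[-4,-0.6,0,0,0,0],[-8,-1.2,0,0.001,0,0.001],[-12,-1.2,0,0.001,0,0.001],[-16,-1.2,0,0.001,0,0.001],[-20,-1.2,0,0.001,0,0.001],[-24,-1.2,0,0.001,0,0.001],[-27,-1.2,0,0.001,0,0.001],[-28.3,-1.2,0,0.001,0,0.001],[-28.3,-1.2,0,0.001,0,0.001],[-28.3,-1.2,0,0.001,0,0.001]]]'
python3 -m pendant '[[[0,0,0.5,0,0,0],[0,0,1,0,0,0],[0,0,1.5,0,0,0],[0,0,2,0,0,0],[0,0,2.5,0,0,0],[0,0,3,0,0,0],[0,0,3.5,0,0,0],[0,0,4,0,0,0],[0,0,4.5,0,0,0],[0,0,4.5,0,0,0]]]'
python3 -c "
from d import *
st()"
```

```text
time: 26.25
ee_pos: [653.0, -186.7, 79.9]
tcp_rot: [-0.167, 0.986, 0.0, -0.0]
wrist_force: [0.8, -0.2, -3.7]
opening: 22.7
time: 27.25
ee_pos: [652.9, -186.6, 75.2]
tcp_rot: [-0.167, 0.986, 0.0, -0.0]
wrist_force: [-1.1, -0.6, -3.5]
opening: 22.9
27.25 [ 652.9 -186.6   75.2] [-1.1 -0.6 -3.5] open 22.90739111438889 jig [-0.6  0.1 75.2]
```

```bash
python3 -m pendant '[[[0,0,0.5,0,0,0],[0,0,1,0,0,0],[0,0,1.5,0,0,0],[0,0,2,0,0,0],[0,0,2.5,0,0,0],[0,0,3,0,0,0],[0,0,3.5,0,0,0],[0,0,4,0,0,0],[0,0,4.4,0,0,0],[0,0,4.4,0,0,0]]]'
python3 -m pendant '[[[0,0,0,0,0,0],[0,0,0,0,0,0],[0,0,0,0,0,0],[0,0,0,0,0,0],[0,0,0,0,0,0],[0,0,0,0,0,0],[0,0,0,0,0,0],[0,0,0,0,0,0],[0,0,0,0,0,0],[0,0,0,0,0,0]]]' 0.2
python3 -m pendant '[[[0,0,-15,0,0,0],[0,0,-35,0,0,0],[0,0,-60,0,0,0],[20,0,-90,0,0,0],[50,0,-110,0,0,0],[90,0,-110,0,0,0],[130,0,-110,0,0,0],[170,0,-110,0,0,0],[195,0,-110,0,0,0],[195,0,-110,0,0,0]]]' 0.2
python3 - <<'E'
from d import *
from h import *
st()
t=cam('top');s=cam('side');out=[]
P=np.array([jig(p)[0] for p in [[55,40,46],[55,-40,46],[-55,-40,46],[-55,40,46]]])
for c,(X,Y) in((t,(345,160)),(s,(245,155))):
    im=crop(c['frame'],X,Y,120,90).copy(); cv2.polylines(im,[np.int32(((proj(c,P)-[X,Y])+.5)*10/3)],True,(0,255,0),1); out.append(im)
cv2.imwrite('pics/g8.png',np.hstack(out))
hc=np.array([jig([a,b,z])[0] for a in(-28,28) for b in(-12,12) for z in(46,80)])
for c in(t,s):
    H=cv2.cvtColor(c['frame'],cv2.COLOR_RGB2HSV);x,y=proj(c,jig([0,0,60])[0])[0].astype(int)-30
    m=cv2.inRange(H[y:y+60,x:x+60],(0,215,80),(4,255,255)); pts=np.argwhere(m)[:,::-1]+[x,y]; print(len(pts),cv2.boundingRect(np.int32(pts)),'exp',proj(c,hc).min(0),proj(c,hc).max(0))
d(*jig([-175,0,70]))
E
```

```text
time: 28.25
ee_pos: [652.8, -186.6, 70.7]
tcp_rot: [-0.167, 0.986, 0.0, -0.0]
wrist_force: [-0.3, -0.6, -4.3]
opening: 23.0
time: 29.25
ee_pos: [652.9, -186.6, 70.7]
tcp_rot: [-0.167, 0.986, 0.0, -0.0]
wrist_force: [-0.2, -0.0, -0.7]
opening: 51.5
time: 30.25
ee_pos: [465.1, -253.2, 182.0]
tcp_rot: [-0.164, 0.986, -0.0, -0.001]
wrist_force: [0.8, -0.2, 0.5]
opening: 50.9
30.25 [ 465.1 -253.2  182. ] [ 0.8 -0.2  0.5] open 50.93952831163687 jig [-199.9   -1.   182. ]
267 (390, 191, 18, 26) exp [387.65056957 188.95100692] [408.7959387  218.56520192]
170 (288, 202, 20, 15) exp [286.12057091 200.10725789] [308.86198151 217.62684395]
to [ 488.2 -244.    70. ] shift [-20.1   0.7 112.2] turn [-0.001   0.0008 -0.001 ]
```

View pics/g8.png

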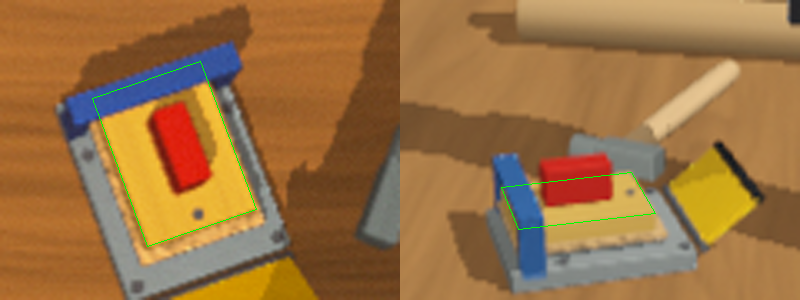

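The die is seated under the bridge, square and flat: red handle at (180,145) in the left panel, outline matching within about 1 px, guard still down. I've now viewed all 12 pictures, so from here I use numbers only. Next, close the guard from outside.

```bash
python3 -m pendant '[[[0,0,15,0,0,0],[0,0.5,40,0,0,0],[0,0.5,70,0,0,0],[0,0.5,95,0,0,0],[0,0.5,110,0,0,0],[0,0.5,117,0,0,0],[-10,0.5,117,0,0,0],[-20,0.5,117,0,0,0],[-30,0.5,117,0,0,0],[-30,0.5,117,0,0,0]]]' -1 40
python3 - <<'E'
from d import *
st()
for a in(.9,.7,.5,.3,.15,0): d(*jig([-92-58*np.sin(a)-14,0,18+58*np.cos(a)+11]))
E
```

```text
time: 31.35
ee_pos: [500.9, -239.9, 66.5]
tcp_rot: [-0.167, 0.986, -0.001, 0.002]
wrist_force: [1.2, 1.5, 0.8]
opening: 0.2
31.35 [ 500.9 -239.9   66.5] [1.2 1.5 0.8] open 0.17254418656500628 jig [-161.6   -0.3   66.5]
to [ 510.5 -236.3   65.1] shift [-10.2   0.3   1.5] turn [-0.0027  0.0043  0.0015]
to [ 518.1 -233.6   73.4] shift [-18.3   0.2  -6.7] turn [-0.0027  0.0043  0.0015]
to [ 527.1 -230.5   79.9] shift [-27.9   0.2 -13.2] turn [-0.0027  0.0043  0.0015]
to [ 537.2 -227.    84.4] shift [-38.6   0.2 -17.7] turn [-0.0027  0.0043  0.0015]
to [ 545.2 -224.2   86.3] shift [-47.1   0.2 -19.6] turn [-0.0027  0.0043  0.0015]
to [ 553.4 -221.3   87. ] shift [-55.7   0.1 -20.2] turn [-0.0027  0.0043  0.0015]
```

```bash
python3 -m pendant '[[[-5,0,1,0,0,0],[-10,0,0,0,0,0],[-14,0,-4,0,0,0],[-18,0,-8,0,0,0],[-22,0,-11,0,0,0],[-26,0,-13,0,0,0],[-30,0,-15,0,0,0],[-34,0,-17,0,0,0],[-36,0,-18,0,0,0],[-38,0,-18.5,0,0,0]]]'
python3 -c "
from d import *
st()"
```

```text
time: 32.35
ee_pos: [537.3, -227.3, 85.4]
tcp_rot: [-0.168, 0.986, -0.001, 0.003]
wrist_force: [-2.5, -1.0, 1.5]
opening: 0.2
32.35 [ 537.3 -227.3   85.4] [-2.5 -1.   1.5] open 0.2422238354652479 jig [-123.1   -0.3   85.4]
```

```bash
python3 -m pendant '[[[-2,0,-0.5,0,0,0],[-4,0,-1,0,0,0],[-6,0,-1.5,0,0,0],[-8,0,-2,0,0,0],[-10,0,-2,0,0,0],[-12,0,-2.5,0,0,0],[-14,0,-2.5,0,0,0],[-15,0,-3,0,0,0],[-16,0,-3,0,0,0],[-17,0,-3,0,0,0]]]'
python3 -c "
from d import *
st()"
```

```text
time: 33.35
ee_pos: [552.2, -221.9, 88.3]
tcp_rot: [-0.167, 0.986, -0.001, 0.001]
wrist_force: [-5.6, -1.6, 2.8]
opening: -0.0
33.35 [ 552.2 -221.9   88.3] [-5.6 -1.6  2.8] open -0.011525900210225369 jig [-1.073e+02 -1.000e-01  8.830e+01]
```

```bash
python3 -m pendant '[[[-1,0,0,0,0,0],[-2,0,0,0,0,0],[-2.5,0,0,0,0,0],[-3,0,0,0,0,0],[-3,0,0,0,0,0],[-3,0,0,0,0,0],[-3,0,0,0,0,0],[-3,0,0,0,0,0],[-3,0,0,0,0,0],[-3,0,0,0,0,0]]]'
python3 - <<'E'
from d import *
st();d(*jig([-150,0,110]));d(*jig([-150,0,200]));d(*jig([0,0,130]))
E
```

```text
time: 34.35
ee_pos: [552.4, -221.9, 88.2]
tcp_rot: [-0.167, 0.986, -0.001, -0.001]
wrist_force: [-9.8, -1.4, 6.9]
opening: -0.1
34.35 [ 552.4 -221.9   88.2] [-9.8 -1.4  6.9] open -0.05712578406852078 jig [-107.1   -0.2   88.2]
to [ 511.8 -235.8  110. ] shift [ 42.9   0.1 -21.8] turn [-0.0012 -0.002   0.0001]
to [ 511.8 -235.8  200. ] shift [  43.1    0.  -111.8] turn [-0.0012 -0.002   0.0001]
to [ 653.5 -186.5  130. ] shift [-1.07e+02  1.00e-01 -4.21e+01] turn [-0.0012 -0.002   0.0001]
```

Firm stop at jig x = -107, so the guard is shut. I'll back away, rise, cross over above the die, and check numerically.

```bash
python3 -m pendant '[[[10,0,0,0,0,0],[25,0,0,0,0,0],[35,0,-15,0,0,0],[35,0,-50,0,0,0],[20,0,-85,0,0,0],[-20,0,-95,0,0,0],[-60,0,-95,0,0,0],[-95,0,-95,0,0,0],[-107,0,-95,-0.001,-0.002,0],[-107,0,-95,-0.001,-0.002,0]]]'
python3 - <<'E'
from d import *
from h import *
st();s=cam('side');t=cam('top')
# guard: yellow blob + black edge in the side view, compare with model at angles
x0,y0=300,165
H=cv2.cvtColor(s['frame'],cv2.COLOR_RGB2HSV)[y0:y0+85,x0:x0+80]
m=cv2.inRange(H,(22,180,60),(30,255,255)); k,l,q,c=cv2.connectedComponentsWithStats(m); i=1+q[1:,4].argmax(); print('yellow',q[i]+[x0,y0,0,0,0])
for a in(0,.15,.3,.9):
    P=[jig([-92-r*np.sin(a),y,18+r*np.cos(a)])[0] for r in(8,53) for y in(-55,55)]; v=proj(s,P); print(a,v.min(0).round(1),(v.max(0)-v.min(0)).round(1))
hc=np.array([jig([a,b,z])[0] for a in(-28,28) for b in(-12,12) for z in(46,80)])
H=cv2.cvtColor(s['frame'],cv2.COLOR_RGB2HSV);x,y=proj(s,jig([0,0,60])[0])[0].astype(int)-30
m=cv2.inRange(H[y:y+60,x:x+60],(0,215,80),(4,255,255)); print('red',cv2.boundingRect(np.int32(np.argwhere(m)[:,::-1]+[x,y])))
d(*jig([-.6,0,100.5]))
E
```

```text
time: 35.35
ee_pos: [654.6, -185.1, 182.5]
tcp_rot: [-0.168, 0.986, 0.0, 0.001]
wrist_force: [-0.2, 0.2, -1.0]
opening: -0.2
35.35 [ 654.6 -185.1  182.5] [-0.2  0.2 -1. ] open -0.18559704571277152 jig [  1.5   1.  182.5]
yellow [324 197  13  30 197]
0 [325.4 194.7] [11.1 31.5]
0.15 [325.8 194.6] [13.6 31.5]
0.3 [326.1 194.9] [16.  31.3]
0.9 [327.5 199.7] [23.9 27.2]
red (288, 202, 20, 15)
to [ 652.9 -186.7  100.5] shift [-1.2  0.5 81.9] turn [-0.0001 -0.0016 -0.0007]
```

```bash
python3 -m pendant '[[[-1,0.5,20,0,0,0],[-1.2,0.5,45,0,-0.001,0],[-1.2,0.5,65,0,-0.001,0],[-1.2,0.5,76,0,-0.001,0],[-1.2,0.5,80,0,-0.001,0],[-1.2,0.5,81,0,-0.001,0],[-1.2,0.5,81,0,-0.001,0],[-1.2,0.5,81,0,-0.001,0],[-1.2,0.5,81,0,-0.001,0],[-1.2,0.5,81,0,-0.001,0]]]'
python3 -m pendant '[[[0,0,1,0,0,0],[0,0,2,0,0,0],[0,0,3,0,0,0],[0,0,4,0,0,0],[0,0,5,0,0,0],[0,0,6,0,0,0],[0,0,7,0,0,0],[0,0,7,0,0,0],[0,0,7,0,0,0],[0,0,7,0,0,0]]]'
python3 -c "
from d import *
st()"
```

```text
time: 36.45
ee_pos: [653.3, -186.7, 102.0]
tcp_rot: [-0.166, 0.986, -0.0, 0.0]
wrist_force: [1.0, -0.7, 0.6]
opening: -0.2
time: 37.45
ee_pos: [653.5, -186.7, 96.1]
tcp_rot: [-0.166, 0.986, -0.0, 0.0]
wrist_force: [-3.5, 1.1, 8.1]
opening: -0.2
37.45 [ 653.5 -186.7   96.1] [-3.5  1.1  8.1] open -0.15385515368270608 jig [-0.1 -0.2 96.1]
```

```bash
python3 -m pendant '[[[0,0,1,0,0,0],[0,0,2,0,0,0],[0,0,3,0,0,0],[0,0,4,0,0,0],[0,0,5,0,0,0],[0,0,5,0,0,0],[0,0,5,0,0,0],[0,0,5,0,0,0],[0,0,5,0,0,0],[0,0,5,0,0,0]]]'
python3 -c "
from d import *
st()"
```

```text
time: 38.45
ee_pos: [653.5, -186.8, 94.1]
tcp_rot: [-0.166, 0.986, -0.001, 0.0]
wrist_force: [-7.5, 2.5, 19.1]
opening: -0.3
38.45 [ 653.5 -186.8   94.1] [-7.5  2.5 19.1] open -0.3005925564148349 jig [-0.1 -0.2 94.1]
```

```bash
python3 -m pendant '[[[0,0,1,0,0,0],[0,0,2,0,0,0],[0,0,3,0,0,0],[0,0,4,0,0,0],[0,0,4,0,0,0],[0,0,4,0,0,0],[0,0,4,0,0,0],[0,0,4,0,0,0],[0,0,4,0,0,0],[0,0,4,0,0,0]]]'
python3 - <<'E'
from d import *
from h import *
st(); s=cam('side');x0,y0=300,165
H=cv2.cvtColor(s['frame'],cv2.COLOR_RGB2HSV)
m=cv2.inRange(H[y0:y0+85,x0:x0+80],(22,180,60),(30,255,255)); k,l,q,c=cv2.connectedComponentsWithStats(m); i=1+q[1:,4].argmax(); print('yellow',q[i]+[x0,y0,0,0,0])
x,y=proj(s,jig([0,0,60])[0])[0].astype(int)-30
m=cv2.inRange(H[y:y+60,x:x+60],(0,215,80),(4,255,255)); print('red',cv2.boundingRect(np.int32(np.argwhere(m)[:,::-1]+[x,y])))
E
```

```text
time: 39.45
ee_pos: [653.5, -186.7, 94.1]
tcp_rot: [-0.166, 0.986, -0.001, 0.0]
wrist_force: [-10.8, 2.5, 25.2]
opening: 0.2
39.45 [ 653.5 -186.7   94.1] [-10.8   2.5  25.2] open 0.19549757066942153 jig [-0.  -0.2 94.1]
yellow [324 197  13  30 199]
red (288, 204, 20, 14)
```

The bed is on its stop: z stayed at 94.1 mm while the force rose to 25 N. The guard blob is unchanged and the red handle is 2 px lower. Handing in.

```bash
python3 -c "
from d import *
ctrl.job_done(); st()"
```

```text
the job is handed in; nothing more can be done
the job is handed in; nothing more can be done
```

The job is handed in at about 39.5 s of the 72 s limit, with the arm still pressing the red die down. No verdict is reported.

**What I did:** I pulled the guard down to about 0.9 rad. I then slid the red die in under the bridge, dropped it over the pin, pushed the guard shut, and pressed with the closed fingertips on the handle.

**One slip:** After the first seating I shut the fingers while lifting, which caught the handle and pulled the die back out. I set it on clear bench, regrasped it and seated it again, before closing the guard or pressing.

**Last checks:**
- **Die:** after the second seating it matched the model outline to about 1 px, square and under the bridge. It did not move while the guard was closed.
- **Guard:** it met a firm stop at about 10 N when pushed shut. Afterwards the yellow blob matched 0 rad to within about 2 px, and pressing left it unchanged.
- **Bed:** the fingertips stopped at 75 mm, which matches the bed fully down. Pushing further raised the force from 19 to 25 N with no more movement.

**Disagreements and limits:**
- The side camera ran 1–2 px (about 2–4 mm) off the top camera throughout, so I relied on the top view for position. Triangulating the pin tip gave 33 mm instead of the stated 37 mm.
- I saw nothing touch the green die or the bystanders, but I did not measure them again at the end.

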